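# Unhook the mitre-block extension and butt it to the block

### The arm

A 6-joint arm with a two-finger parallel gripper is mounted at the origin on the work surface. World frame = base frame: x ahead of the robot, y to its left, z up, the work surface at z = 0. Lengths are in m, angles in rad, forces in N, time in s.
With the tool pointing down it reaches from about 0.35 to 0.975 m from the base axis. Payload 4.9 kg.
Tool frame: the origin (TCP) lies at the very end of the fingers, on their centre line; the grasp point (between the pads) lies 19 mm behind it; z points along the fingers, x is the direction in which the jaws open and shut, and the axes are right-handed (so a half turn about z gives the same grasp; the last joint's range is limited). The gripper opens to 85 mm and grips with 20 to 120 N. Pads are 22 mm wide; open, the fingers measure 114 mm over their backs; the gripper's body (76 mm by 85 mm) begins 54 mm behind the grasp point. The pads swing forward as they close: fully open they stand 13 mm farther back than shut.
Start: joints at [1.021, 0.053, 1.613, -0, 1.476, -0.119], TCP at [0.261, 0.568, 0.231] pointing down, gripper open.
Joint ranges: [-3.01, 3.01], [-1.01, 2.22], [0.06, 2.58], [-1.02, 4.17], [0.09, 2.62], [-3.14, 3.14]. Speed limits (rad/s): [2.57, 2.57, 3.14, 3.14, 3.14, 3.14].

### API

Orientations are given as a rotation vector (axis times angle).
In Python, from station import ctrl, get_image, calibration, job gives the robot as it stands.
- The arm moves only by the tool jog_arm, never from a script. Its argument "deltas" is a list of rows, each a list of 3 entries, a list of its own where there are three numbers: the turn, a rotation vector about the tool's x, y, z in degrees, then the shift along the tool's x, y, z in m, then the finger opening in m, from 0 to 0.0854. In form: [[[ax, ay, az], [tx, ty, tz], gripper], ...]. A call has 1 to 12 rows; each row is the pose to reach, as a shift and turn from the pose commanded when the call began, along the tool's axes at that moment; what a row does not reach only later rows make up. A row lasts 1/12 s, in which the tool goes at most 41.7 mm and 7.16 degrees, less where a joint would pass 70% of its speed; a pose out of reach is approached as far as the arm can. A call with a gripper value outside its range is refused whole. The fingers move at their own pace and stop on an object; "squeeze" is the grip in N (left out, the last holds). Time passes only in rows, so rows that repeat a pose let the fingers close. It gives the time, the measured TCP pose, the force and the opening at its end, in the units of the state.
- ctrl.get_obs(): the state, without advancing time (a new reading comes with each control period).
- get_image(name): name is "side" or "top" or "wrist"; returns the picture (400x640x3 uint8, red, green, blue); there is no depth.
- calibration(name): a dict with "mtx" (3x3 intrinsics, pixels), "k1" (the pictures are not rectified: a ray, as slopes to the right and down, at radius r is drawn at 1 + k1 r^2 times it, then the intrinsics apply), "origin" and "rotation" of the camera in the world; the wrist camera has in their place "tool_from_camera" (4x4, takes a point from camera to tool coordinates, whose origin is the TCP and whose axes are the tool frame's). Camera axes: x right, y up, looking along -z (the intrinsics and any distortion apply to the point x, -y, -z); pixel columns grow to the right and rows downward; lengths in m; the calibration is good to about 2 mm. A picture is of the moment at which its call begins: read the wrist's pose just before it. calibration takes no time and is no camera call.
- job.finish_job(): hands the job in, once; it reports no verdict.
The state is a dict: "t": time; "q": joint angles; "dq": joint speeds; "effort": joint torques, N m; "tool_pos": TCP position; "tool_rot": TCP orientation; "contact_force": force on the tool from outside, world axes, zero at the start; "wrist_torque": the same for the moment, N m; "opening": finger opening in m.
Only numpy, scipy, OpenCV 4.12 (cv2) and the standard library are available. Lean on these libraries where they do the work, as an engineer would, in place of code of your own. Each camera call takes 0.05 s, during which the arm holds its last target.

### The job

Take the green extension with the wooden fence off the two screws of the sloping white board: slide it up the slope until the wide ends of its keyholes are over the screw heads, then pull it off. Lay it flat on the bench as a continuation of the fixed mitre block, butted against the block's end that is on the robot's left (the end nearer the white board) so that no gap is left, with its fence in line with the block's fence, and let go. Leave the jar, the offcut and the square where they are.

Things in the scene. Friction and masses are not known exactly. Their poses are not given: they have to be found in the camera images.
- extension: Loose L-section piece, 0.3 kg. Origin: centre of underside; x across, towards the fence; y along; z out of its upper side. Green base 90 (x) x 160 (y) x 12 mm. Brown wooden fence, x +25 to +45, z 12 to 52 mm, full length: grip it across x at mid-length. Starts hung flat on the panel's face, its x up the slope; sliding it 30 mm up the slope brings the keyholes' wide ends round the screw heads.
- extension_end (a point): Middle of the lower edge of the extension's end face at its own y = -80 mm (the end that must meet the block): at (0, -80, 0) mm in the extension's frame, same axes.
- keyhole_right (a point): Centre of the wide end of one of the two keyholes cut right through the base, on the underside: (-22, -50, 0) mm in the extension's frame. Wide end 26 mm across (octagonal); from it a slot 11 mm wide runs in +x to a closed end at x = +12 mm, where the screw's shank sits at the start.
- keyhole_left (a point): The same for the other keyhole: (-22, 50, 0) mm in the extension's frame.
- panel: Fixed white sloping tool board, 240 (x, up the slope) x 260 (y) x 18 mm, its face 40 degrees from horizontal, facing up and towards the robot, on a wooden stand. Origin: centre of its face, 92 mm above the bench. Own axes: x up the slope, y along the board (to the robot's left when it faces the robot), z straight out of the face.
- screw_right (a point): Foot of the right-hand screw, on the panel's face at (0, -50, 0) mm in the panel's frame, same axes. Shank 7 mm diameter along panel z; round brass head 16 mm diameter, from 15 to 21 mm out of the face.
- screw_left (a point): The same for the left-hand screw, at (0, 50, 0) mm in the panel's frame.
- mitre_block: Mitre block screwed to the bench, same L-section as the extension: green base 90 (x) x 200 (y) x 12 mm, dark wooden fence 20 mm thick from x +25 to +45 mm, z 12 to 52 mm, with saw slots. Origin: centre of its underside, on the bench. Own x points away from the robot, towards the fence side; y along its length to the robot's left; z up.
- block_end (a point): Middle of the lower edge of the block's left end face, where the extension must be butted: (0, 100, 0) mm in the block's frame, same axes. When the job is done, extension_end lies on this point and the two bodies' axes are parallel.
- offcut: Loose pale wooden offcut 110 x 50 x 28 mm lying on the bench; origin: centre of its underside. To be left alone.
- jar: Loose amber jar with a red cap, 64 mm diameter, 85 mm high, standing on the bench; origin: centre of its underside. To be left alone.
- square: Loose try square lying on the bench: dark wooden stock 22 x 100 x 16 mm along its y, steel blade 120 mm long along its +x; origin: under the middle of the stock. To be left alone.

How it is judged:
On the way, in this order (a step that is already met when the one before it is completed fails the run):
1. the extension is slid up until the wide ends of both keyholes are over the screw heads (distance between keyhole_right and screw_right below 0.016 m and distance between keyhole_left and screw_left below 0.016 m), for 0.03 s.
2. the extension is pulled off, clear of both screws (distance between keyhole_right and screw_right above 0.05 m and distance between keyhole_left and screw_left above 0.05 m), for 0.1 s.
At the end, for the whole second after the job is handed in: The extension lies flat and at rest on the bench (within 3 mm and 0.05 rad), its end against the block's left end with a gap under 3.5 mm, its sides and fence in line with the block's within 6 mm and 0.05 rad (x of extension_end in the frame of block_end between -0.006 and 0.006 m and y of extension_end in the frame of block_end between -0.003 and 0.0035 m and z of extension_end in the frame of block_end between -0.003 and 0.003 m and angle between the y axis of extension and the y axis of mitre_block, either way round below 0.05 rad and angle between extension's own z axis and vertical below 0.05 rad and linear speed of extension below 0.02 m/s and angular speed of extension below 0.1 rad/s); the robot touches nothing.
It fails at once if the offcut is moved by more than 25 mm (distance of offcut from where it was at the start of the episode above 0.025 m).
It fails at once if the jar is moved by more than 25 mm (distance of jar from where it was at the start of the episode above 0.025 m).
It fails at once if the square is moved by more than 25 mm (distance of square from where it was at the start of the episode above 0.025 m).
It also fails if it takes over 48 s, if anything falls off the work surface, if the arm or the gripper's body presses on something with over 40 N, if the wrist force passes 120 N, or if a joint passes its speed limit or range.

## Working session

There is one attempt and no reset: what is moved stays moved. The work goes in short steps, Python scripts to look and compute and a tool call to move; the robot and the scene stay as the last step left them, time stands still between calls to the robot, and variables do not carry over. Pictures are saved under pics/ and viewed, and the job is handed in when it is done.

Besides the shell and the picture viewer there is one more tool, called after ">>>" as name(argument=value, ...), one argument or row to a line, values as JSON. jog_arm: Moves the arm, as the interface text tells. Its arguments: {"type":"object","properties":{"deltas":{"type":"array","items":{"type":"array"}},"squeeze":{"type":"number"}},"required":["deltas"]}

```bash
mkdir -p pics; ls; python3 - <<'E'
from station import ctrl,get_image,calibration,job
import cv2
for n in ["side","top","wrist"]:
    c=calibration(n); print(n,c)
o=ctrl.get_obs(); print(o)
for n in ["side","top","wrist"]:
    cv2.imwrite(f"pics/{n}0.png",get_image(n)[:,:,::-1])
E
```

```text
pics
side {'mtx': array([[398.70114719,   0.        , 321.82901212],
       [  0.        , 398.70114719, 203.99528342],
       [  0.        ,   0.        ,   1.        ]]), 'k1': -0.06568959782594087, 'origin': array([ 0.32802622, -0.75630211,  0.78733045]), 'rotation': array([ 0.82946783, -0.14285713, -0.31393722])}
top {'mtx': array([[430.5765294 ,   0.        , 313.1705994 ],
       [  0.        , 430.5765294 , 196.93325911],
       [  0.        ,   0.        ,   1.        ]]), 'k1': -0.10667828065435757, 'origin': array([ 0.42616979, -0.00215786,  1.19719114]), 'rotation': array([ 0.11815245, -0.1294019 , -1.56038545])}
wrist {'mtx': array([[281.32317207,   0.        , 319.6248052 ],
       [  0.        , 281.32317207, 202.41123962],
       [  0.        ,   0.        ,   1.        ]]), 'k1': -0.03186368573252726, 'tool_from_camera': array([[ 9.99999912e-01, -3.34676841e-04,  2.54220531e-04,
        -7.51221222e-04],
       [-2.42719948e-04, -9.53698117e-01, -3.00765427e-01,
        -7.64292189e-02],
       [ 3.43108865e-04,  3.00765339e-01, -9.53698114e-01,
        -1.42419185e-01],
       [ 0.00000000e+00,  0.00000000e+00,  0.00000000e+00,
         1.00000000e+00]])}
{'t': 0.0, 'q': array([ 1.02099665e+00,  5.33732168e-02,  1.61431040e+00, -1.98981810e-05,
        1.47599032e+00, -1.19001418e-01]), 'dq': array([ 0.0005691 , -0.00230709, -0.00040584, -0.00192837, -0.00104446,
       -0.00067416]), 'effort': array([ 2.83047648e-04, -3.93656337e+01, -3.70189762e+01, -7.70815041e-05,
        6.67728775e-03, -1.45015076e-05]), 'tool_pos': array([0.26067257, 0.56735346, 0.23004308]), 'tool_rot': array([ 2.64413005,  1.69480415, -0.00292797]), 'contact_force': array([0.0046049 , 0.41104422, 0.27050209]), 'wrist_torque': array([-0.0066675 ,  0.00258798,  0.00047983]), 'opening': 0.08537877829813281}
```

View pics/side0.png

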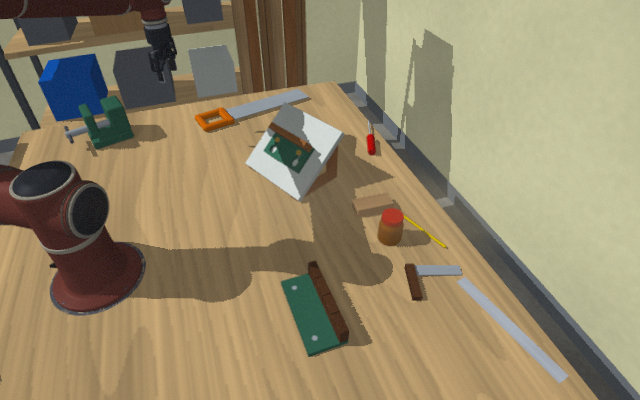

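View pics/top0.png

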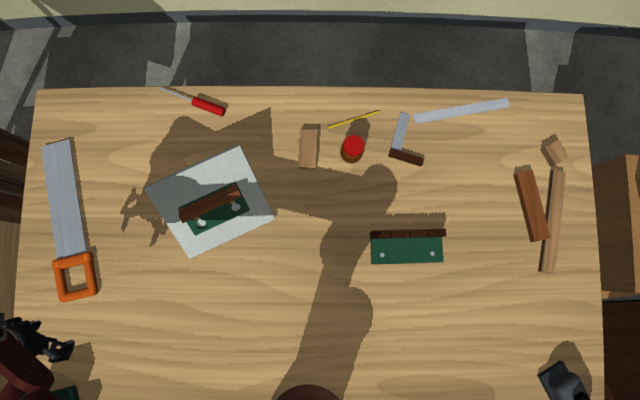

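View pics/wrist0.png

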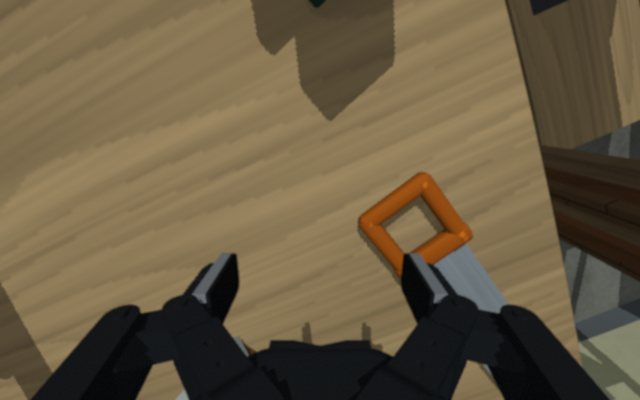

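The side view shows the white board with the extension around (290,150), the fixed block at (315,310), jar (390,225) and offcut (375,203). The top view shows the board around (210,200), the block at (407,247), jar (353,147), offcut (309,146) and square (405,145). The wrist view sees only the saw handle. I'll enlarge the first two to pick corners.

```bash
python3 - <<'E'
import cv2
t=cv2.imread("pics/top0.png"); s=cv2.imread("pics/side0.png")
def z(im,x,y,w,h,f,n): cv2.imwrite(n,cv2.resize(im[y:y+h,x:x+w],None,fx=f,fy=f,interpolation=cv2.INTER_CUBIC))
z(t,135,135,150,130,5,"pics/top_a.png"); z(t,360,220,100,55,8,"pics/top_b.png")
z(s,235,95,120,115,5,"pics/side_a.png"); z(s,270,250,95,110,5,"pics/side_b.png")
E
```

```text
(no output)
```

View pics/top_a.png

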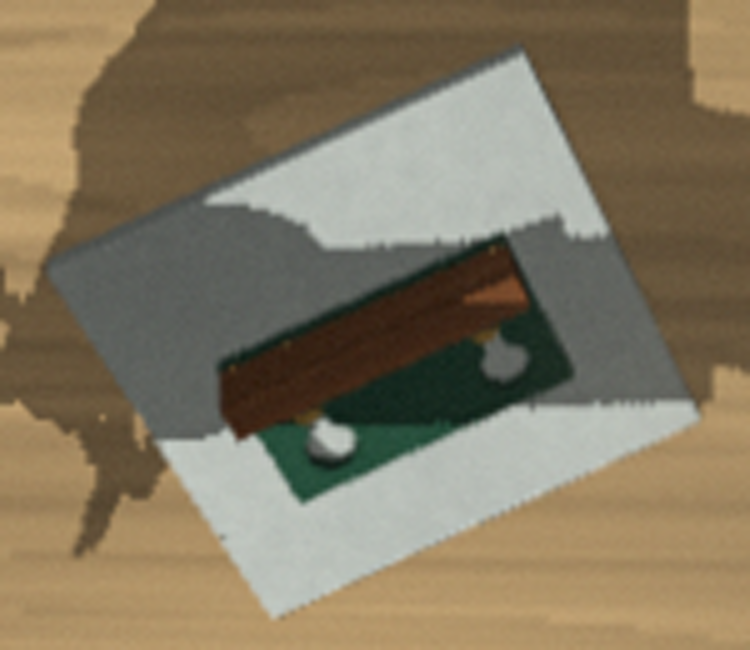

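View pics/top_b.png

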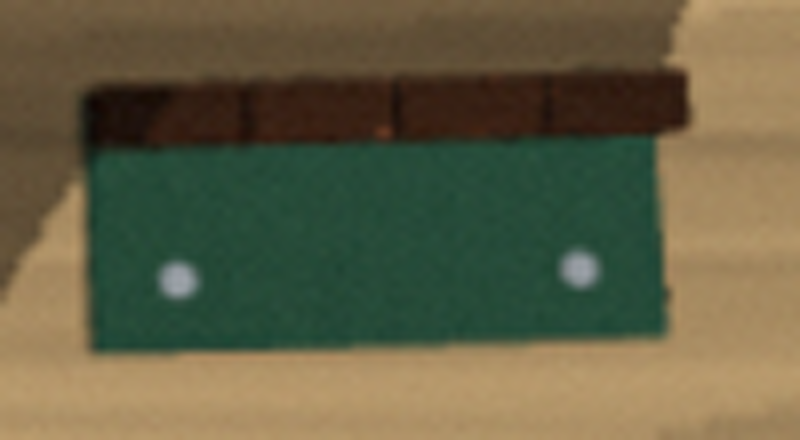

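View pics/side_a.png

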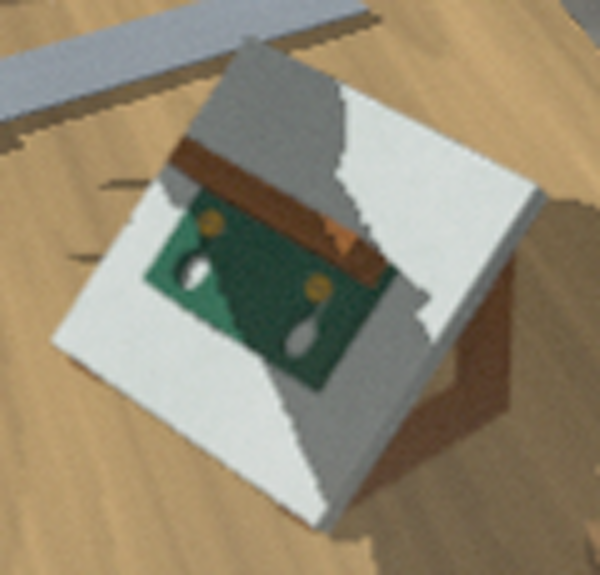

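View pics/side_b.png

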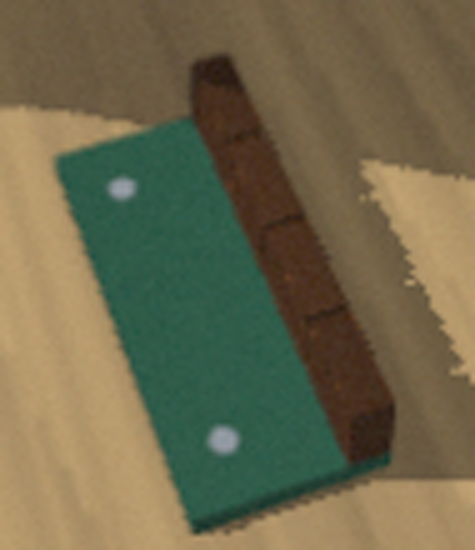

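```bash
cat > h.py <<'E'
import numpy as np, cv2
from scipy.spatial.transform import Rotation as R
from scipy.optimize import least_squares
from station import ctrl,get_image,calibration,job
def cam(name,obs=None):
    c=calibration(name)
    if name=="wrist":
        T=c["tool_from_camera"]; Rt=R.from_rotvec(obs["tool_rot"]).as_matrix()
        return c["mtx"],c["k1"],obs["tool_pos"]+Rt@T[:3,3],Rt@T[:3,:3]
    return c["mtx"],c["k1"],np.array(c["origin"]),R.from_rotvec(c["rotation"]).as_matrix()
def proj(C,P):
    m,k,o,r=C; p=(np.atleast_2d(P)-o)@r; p=p*[1,-1,-1]
    return cv2.projectPoints(p.reshape(-1,1,3),np.zeros(3),np.zeros(3),m,np.array([k,0,0,0]))[0].reshape(-1,2)
def xf(pose,P): # pose: x,y,z, rotvec
    return np.atleast_2d(P)@R.from_rotvec(pose[3:]).as_matrix().T+pose[:3]
def planar(p,z,tilt=0): # x,y,yaw ; tilt: x axis up by tilt
    r=R.from_euler('z',p[2])*R.from_euler('y',-tilt)
    return np.r_[p[0],p[1],z,r.as_rotvec()]
def crop(x0,y0,f,pts): return (np.array(pts,float)+.5)/f-.5+[x0,y0]
E
python3 - <<'E'
from h import *
T=cam("top");S=cam("side")
Pm=np.array([[120,130,0],[120,-130,0],[-120,130,0],[-120,-130,0]])/1e3
pt=crop(135,135,5,[[55,272],[523,58],[275,617],[698,415]])
ps=crop(235,95,5,[[250,40],[532,187],[55,342],[320,524]])
f=lambda p:np.r_[(proj(T,xf(p,Pm))-pt).ravel(),(proj(S,xf(p,Pm))-ps).ravel()]
p0=planar([.5,.3,.4],.092,np.radians(40))
s=least_squares(f,p0);Rm=R.from_rotvec(s.x[3:]).as_matrix()
print("panel6",s.x[:3],R.from_rotvec(s.x[3:]).as_euler('ZYX',degrees=True),s.fun.round(1))
g=lambda p:f(planar(p,.092,np.radians(40)))
s=least_squares(g,[.5,.3,.4]);print("panel3",s.x,np.degrees(s.x[2]),s.fun.round(1))
# block
Bt=np.array([[-45,100,12],[-45,-100,12],[25,100,12],[45,-100,52],[25,-100,52],[45,100,52]])/1e3
bt=crop(360,220,8,[[93,350],[665,335],[90,150],[687,72],[690,128],[88,92]])
Bs=np.array([[-45,100,12],[-45,-100,12],[25,-100,12],[25,-100,52],[45,-100,52],[25,100,12]])/1e3
bs=crop(270,250,5,[[57,157],[195,525],[345,466],[357,414],[394,403],[195,120]])
f=lambda p:np.r_[(proj(T,xf(p,Bt))-bt).ravel(),(proj(S,xf(p,Bs))-bs).ravel()]
s=least_squares(f,planar([.5,-.2,0],0));print("block6",s.x[:3],R.from_rotvec(s.x[3:]).as_euler('ZYX',degrees=True),s.fun.round(1))
s=least_squares(lambda p:f(planar(p,0)),[.5,-.2,0]);print("block3",s.x,np.degrees(s.x[2]),s.fun.round(1))
E
```

```text
panel6 [0.57999376 0.25260106 0.08675577] [ 25.73519249 -40.80718332  -0.77833333] [-1.8  0.4  0.3 -0.4 -0.2 -0.2  0.7  1.   0.1 -0.5  1.3 -0.5  0.2  0.9
 -0.3  1.2]
panel3 [0.57920118 0.250217   0.44672189] 25.59527864210087 [-1.6  0.2  0.8 -1.1  0.   0.7  1.4  1.2  0.  -1.6  1.9 -1.  -0.7 -0.4
 -0.5  0.5]
block6 [ 0.47796046 -0.26896728 -0.00361509] [ 1.49648662 -0.54348632 -0.72555239] [-0.2  0.7  0.1  0.6 -0.8  0.2 -0.2 -0.1 -0.2  0.3  1.1 -0.8  0.1  0.6
 -0.1 -0.7  1.1  0.1 -0.9  0.6  0.7 -0.4 -0.1 -0.2]
block3 [ 0.4772981  -0.26925185  0.0270198 ] 1.548120756142771 [ 0.2  0.9  0.6  0.7 -0.4  0.3  0.3 -0.1  0.4  0.3  1.7 -0.8 -0.3 -0.5
 -0.3 -1.   1.  -0.2 -0.7  0.4  0.9 -0.5 -0.4 -1.2]
```

```bash
cat >> h.py <<'E'
def goal_panel(pn,px,py,pz,tilt=40):
    """tool pose: TCP at panel coords, z=-n, x=+xp ; pn=(x,y,yaw,z)"""
    pose=planar(pn[:3],pn[3],np.radians(tilt)); M=R.from_rotvec(pose[3:]).as_matrix()
    return xf(pose,[px,py,pz])[0],np.c_[M[:,0],-M[:,1],-M[:,2]]
def goal_block(bp,x,y,z):
    pose=planar(bp[:3],0); M=R.from_rotvec(pose[3:]).as_matrix()
    return xf(pose,[x,y,z])[0],np.c_[M[:,0],-M[:,1],-M[:,2]]
def rel(pos,Rm,base=None):
    o=ctrl.get_obs(); p0=o["tool_pos"];R0=R.from_rotvec(o["tool_rot"]).as_matrix()
    if base is not None: p0,R0=base
    print("turn",np.degrees(R.from_matrix(R0.T@Rm).as_rotvec()).round(2),"shift",(R0.T@(pos-p0)).round(4),"goal",pos.round(4),"z",Rm[:,2].round(3))
E
python3 - <<'E'
from h import *
rel(*goal_panel([.5795,.2515,.448,.09],.0265,0,.15))
E
```

```text
turn [-13.81  38.46  38.01] shift [-0.2126  0.373   0.0087] goal [0.5109 0.2185 0.2219] z [ 0.579  0.278 -0.766]
```

>>> jog_arm(
  deltas=[
    [[-14,38.5,38],[-0.213,0.373,0.009],0.085],
    [[-14,38.5,38],[-0.213,0.373,0.009],0.085],
    [[-14,38.5,38],[-0.213,0.373,0.009],0.085],
    [[-14,38.5,38],[-0.213,0.373,0.009],0.085],
    [[-14,38.5,38],[-0.213,0.373,0.009],0.085],
    [[-14,38.5,38],[-0.213,0.373,0.009],0.085],
    [[-14,38.5,38],[-0.213,0.373,0.009],0.085],
    [[-14,38.5,38],[-0.213,0.373,0.009],0.085],
    [[-14,38.5,38],[-0.213,0.373,0.009],0.085],
    [[-14,38.5,38],[-0.213,0.373,0.009],0.085],
    [[-14,38.5,38],[-0.213,0.373,0.009],0.085],
    [[-14,38.5,38],[-0.213,0.373,0.009],0.085],
  ],
)

```text
t: 1.15
tool_pos: [0.5124, 0.2152, 0.222]
tool_rot: [-2.75, -0.617, -1.006]
contact_force: [0.4, 0.9, -0.6]
opening: 0.0847
```

```bash
python3 - <<'E'
from h import *
o=ctrl.get_obs(); np.save("o1.npy",np.r_[o["tool_pos"],o["tool_rot"]])
im=get_image("wrist"); cv2.imwrite("pics/w1.png",im[:,:,::-1]); print(o["q"].round(3))
rel(*goal_panel([.5795,.2515,.448,.09],.0265,0,.15))
E
```

```text
[ 0.179 -0.561  2.244  0.236  0.789 -0.371]
turn [ 0.23 -0.13 -0.17] shift [ 0.0002 -0.0019  0.0001] goal [0.5109 0.2185 0.2219] z [ 0.579  0.278 -0.766]
```

View pics/w1.png

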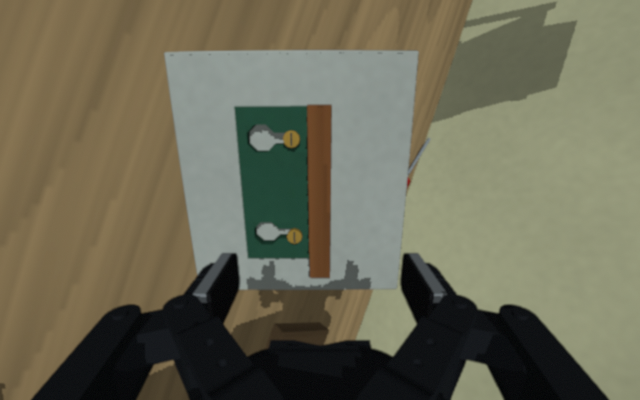

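The wrist view sees the board squarely: corners near (166,52), (418,51), (401,289); screw heads at (291,139) and (294,236); fence from (319,104) to (319,277).

```bash
python3 - <<'E'
import cv2
s=cv2.imread("pics/w1.png")
def z(im,x,y,w,h,f,n): cv2.imwrite(n,cv2.resize(im[y:y+h,x:x+w],None,fx=f,fy=f,interpolation=cv2.INTER_CUBIC))
z(s,225,95,120,110,5,"pics/w1a.png");z(s,225,195,120,100,5,"pics/w1b.png")
E
```

```text
(no output)
```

View pics/w1a.png

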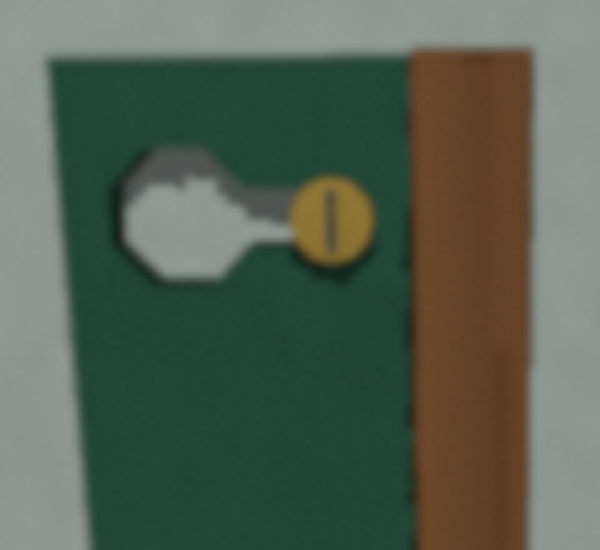

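View pics/w1b.png

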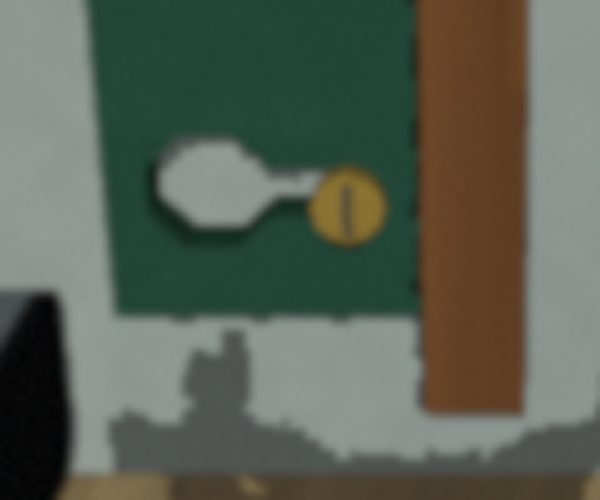

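```bash
python3 - <<'E'
from h import *
a=np.load("o1.npy"); o=dict(tool_pos=a[:3],tool_rot=a[3:])
W=cam("wrist",o);T=cam("top");S=cam("side")
Pw=np.array([[-120,130,0],[120,130,0],[120,-130,0],[0,50,21],[0,-50,21]])/1e3
pw=np.vstack([[[166,52],[418,51.5],[401,289.5]],crop(225,95,5,[[333,221]]),crop(225,195,5,[[347,207]])])
E=np.array([[-45,80,12],[25,80,52],[45,80,52],[-45,-80,12],[25,-80,52],[45,-80,52]])/1e3
pe=np.vstack([crop(225,95,5,[[48,58],[412,48],[532,48]]),crop(225,195,5,[[117,316],[425,413],[524,413]])])
Pm=np.array([[120,130,0],[120,-130,0],[-120,130,0],[-120,-130,0]])/1e3
pt=crop(135,135,5,[[55,272],[523,58],[275,617],[698,415]])
ps=crop(235,95,5,[[250,40],[532,187],[55,342],[320,524]])
def f(p,full=True):
    e=p[6:]; c,s=np.cos(e[2]),np.sin(e[2])
    X=E.copy(); X[:,0]=c*E[:,0]-s*E[:,1]+e[0]; X[:,1]=s*E[:,0]+c*E[:,1]+e[1]
    r=[(proj(W,xf(p[:6],Pw))-pw).ravel(),(proj(W,xf(p[:6],X))-pe).ravel()]
    if full: r+=[.5*(proj(T,xf(p[:6],Pm))-pt).ravel(),.5*(proj(S,xf(p[:6],Pm))-ps).ravel()]
    return np.concatenate(r)
p0=np.r_[planar([.58,.25,.447],.09,.7),-.008,0,0]
for full in (False,True):
    s=least_squares(f,p0,args=(full,),x_scale=[.1]*9)
    print(s.x[:3].round(4),R.from_rotvec(s.x[3:6]).as_euler('ZYX',degrees=True).round(2),"ext",s.x[6:].round(4)); print(s.fun.round(1))
def g(p): return f(np.r_[planar(p[:3],.092,np.radians(40)),p[3:]],False)
s=least_squares(g,np.r_[.58,.25,.447,-.008,0,0]);print(s.x.round(4)); print(s.fun.round(1))
E
```

```text
[0.58   0.2507 0.0911] [ 25.88 -40.21  -1.28] ext [-0.0095 -0.0003 -0.003 ]
[-0.1  1.1  0.3 -1.2 -2.6  0.2  0.8 -0.3  1.2  0.1  0.7  0.3 -0.5 -0.4
  0.1 -0.5 -0.3  0.3 -0.4  0.4  0.4  0.3]
[0.58   0.2507 0.091 ] [ 25.87 -40.27  -1.26] ext [-0.0094 -0.0003 -0.0029]
[-0.1  1.1  0.3 -1.2 -2.6  0.2  0.7 -0.3  1.2  0.1  0.8  0.3 -0.5 -0.4
  0.1 -0.5 -0.3  0.2 -0.4  0.3  0.4  0.3 -0.8 -0.1  0.3 -0.5  0.1 -0.1
  0.7  0.6  0.2 -0.5  0.8 -0.7  0.   0.1 -0.2  0.2]
[ 0.5799  0.2503  0.4469 -0.0099  0.0006  0.0009]
[-1.3  0.1  2.2 -1.  -3.1 -0.3  1.3  0.6  1.6  0.7 -0.1 -0.2 -0.5  0.
  0.4 -0.1 -0.2 -0.2 -0.1  0.3  0.5  0.2]
```

```bash
python3 - <<'E'
from h import *
rel(*goal_panel([.580,.2505,.449,.0915],.026,0,.020))
E
```

```text
turn [ 0.27 -0.13 -0.21] shift [ 0.0004 -0.0013  0.1289] goal [0.5864 0.2536 0.1235] z [ 0.579  0.279 -0.766]
```

>>> jog_arm(
  deltas=[
    [[0.3,-0.1,-0.2],[0,-0.001,0.03],0.085],
    [[0.3,-0.1,-0.2],[0,-0.001,0.06],0.085],
    [[0.3,-0.1,-0.2],[0,-0.001,0.09],0.085],
    [[0.3,-0.1,-0.2],[0,-0.001,0.115],0.085],
    [[0.3,-0.1,-0.2],[0,-0.001,0.128],0.085],
    [[0.3,-0.1,-0.2],[0,-0.001,0.128],0.085],
  ],
)

```text
t: 1.7
tool_pos: [0.583, 0.2568, 0.1203]
tool_rot: [-2.745, -0.636, -0.99]
contact_force: [-0.4, 0.1, 0.0]
opening: 0.0847
```

```bash
python3 - <<'E'
from h import *
rel(*goal_panel([.580,.2505,.449,.0915],.026,0,.020))
cv2.imwrite("pics/w2.png",get_image("wrist")[:,:,::-1])
E
```

```text
turn [-0.34  0.3   0.25] shift [ 0.0033  0.0044 -0.0015] goal [0.5864 0.2536 0.1235] z [ 0.579  0.279 -0.766]
```

View pics/w2.png

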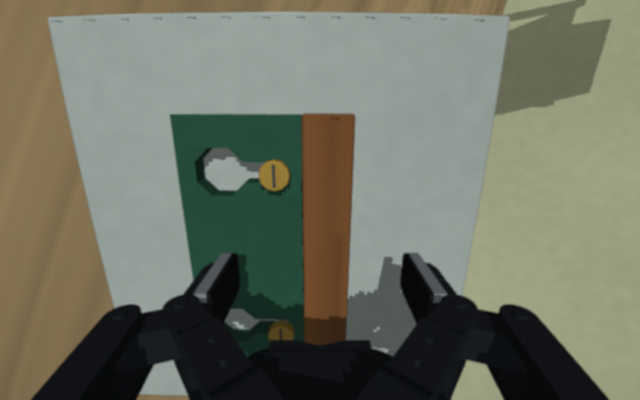

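```bash
python3 - <<'E'
from h import *
rel(*goal_panel([.580,.2505,.449,.0915],.026,0,.020))
o=ctrl.get_obs();print(o["tool_pos"],o["dq"].round(3))
np.save("o2.npy",np.r_[o["tool_pos"],o["tool_rot"]])
W=cam("wrist",o)
pn=planar([.580,.2505,.449],.0915,np.radians(40))
print(proj(W,xf(pn,np.array([[0,50,21],[0,-50,21],[120,130,0],[-120,130,0],[16,80,52],[36,80,52],[16,-20,52],[-54,80,12]])/1e3)).round(1))
E
```

```text
turn [-0.31  0.17  0.26] shift [ 0.0019  0.004  -0.0002] goal [0.5864 0.2536 0.1235] z [ 0.579  0.279 -0.766]
[0.58337714 0.25658122 0.12212599] [-0.012 -0.056 -0.005 -0.     0.004 -0.003]
[[273.9 175. ]
 [281.1 333.3]
 [508.   15.9]
 [ 47.7  17.2]
 [300.  113.6]
 [353.  113.9]
 [303.3 330.5]
 [170.5 114.2]]
```

>>> jog_arm(
  deltas=[
    [[-0.3,0.2,0.3],[0.003,0.004,0],0.085],
    [[-0.3,0.2,0.3],[0.003,0.004,0],0.085],
    [[-0.3,0.2,0.3],[0.003,0.004,0],0.01],
    [[-0.3,0.2,0.3],[0.003,0.004,0],0.01],
    [[-0.3,0.2,0.3],[0.003,0.004,0],0.01],
    [[-0.3,0.2,0.3],[0.003,0.004,0],0.01],
    [[-0.3,0.2,0.3],[0.003,0.004,0],0.01],
    [[-0.3,0.2,0.3],[0.003,0.004,0],0.01],
    [[-0.3,0.2,0.3],[0.003,0.004,0],0.01],
    [[-0.3,0.2,0.3],[0.003,0.004,0],0.01],
  ],
  squeeze=60,
)

```text
t: 2.58
tool_pos: [0.5883, 0.2522, 0.1262]
tool_rot: [-2.746, -0.623, -1.005]
contact_force: [-6.7, -3.6, 4.2]
opening: 0.0193
```

```bash
python3 - <<'E'
from h import *
rel(*goal_panel([.580,.2505,.449,.0915],.027,0,.020))
o=ctrl.get_obs();print(o["contact_force"],o["wrist_torque"],o["opening"],o["q"].round(3))
np.save("o3.npy",np.r_[o["tool_pos"],o["tool_rot"]])
cv2.imwrite("pics/w3.png",get_image("wrist")[:,:,::-1])
E
```

```text
turn [ 0.12 -0.19 -0.11] shift [-0.0016 -0.002   0.0013] goal [0.5871 0.2539 0.1242] z [ 0.579  0.279 -0.766]
[-6.7141565  -3.64158486  4.2391163 ] [-0.41223493  0.70384039  0.02790453] 0.019340661995364848 [ 0.227 -0.177  2.134  0.289  0.514 -0.422]
```

View pics/w3.png

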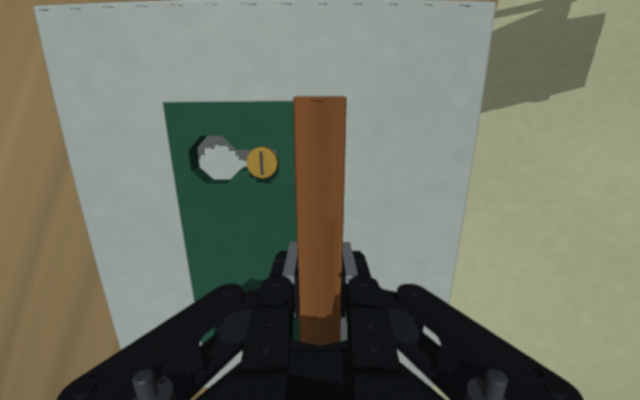

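>>> jog_arm(
  deltas=[
    [[0,0,0],[0.004,0,-0.001],0.01],
    [[0,0,0],[0.008,0,-0.001],0.01],
    [[0,0,0],[0.014,0,-0.001],0.01],
    [[0,0,0],[0.02,0,-0.001],0.01],
    [[0,0,0],[0.026,0,-0.001],0.01],
    [[0,0,0],[0.03,0,-0.001],0.01],
    [[0,0,0],[0.03,0,-0.001],0.01],
    [[0,0,0],[0.03,0,-0.001],0.01],
  ],
)

```text
t: 3.3
tool_pos: [0.6092, 0.2622, 0.1468]
tool_rot: [-2.745, -0.623, -1.007]
contact_force: [-0.3, -0.0, -2.2]
opening: 0.0192
```

```bash
python3 - <<'E'
from h import *
rel(*goal_panel([.580,.2505,.449,.0915],.057,0,.020))
o=ctrl.get_obs();print(o["contact_force"],o["wrist_torque"],o["opening"],o["q"].round(3))
np.save("o4.npy",np.r_[o["tool_pos"],o["tool_rot"]])
im=get_image("wrist")[:,:,::-1]
cv2.imwrite("pics/w4.png",im)
cv2.imwrite("pics/w4a.png",cv2.resize(im[80:300,100:380],None,fx=2.5,fy=2.5,interpolation=cv2.INTER_CUBIC))
im=get_image("side")[:,:,::-1]
cv2.imwrite("pics/s4a.png",cv2.resize(im[90:215,225:365],None,fx=4.5,fy=4.5,interpolation=cv2.INTER_CUBIC))
E
```

```text
turn [ 0.14 -0.29 -0.11] shift [-0.0026 -0.0021  0.0022] goal [0.6078 0.2639 0.1435] z [ 0.579  0.279 -0.766]
[-0.30167116 -0.00244201 -2.24902691] [-0.29107201  0.50260683 -0.04366177] 0.019226909605213546 [ 0.238 -0.148  2.07   0.261  0.542 -0.385]
```

View pics/w4a.png

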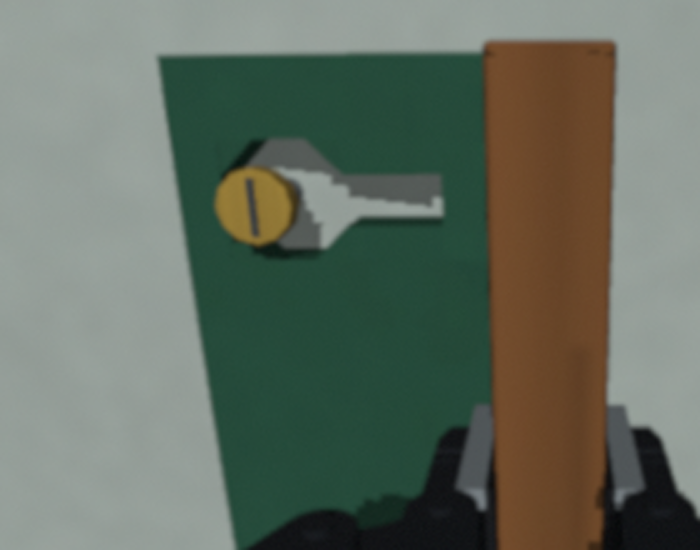

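View pics/s4a.png

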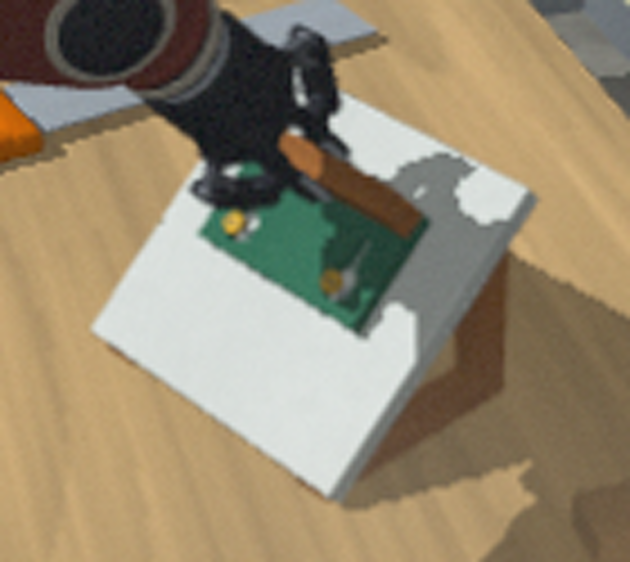

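```bash
python3 - <<'E'
from h import *
a=np.load("o4.npy"); W=cam("wrist",dict(tool_pos=a[:3],tool_rot=a[3:]))
E=np.array([[-45,80,12],[25,80,52],[45,80,52],[12,55.5,12],[12,44.5,12]])/1e3
pe=crop(100,80,2.5,[[160,57],[485,42],[614,42],[443,175],[443,218]])
pn=planar([.580,.2505,.449],.0915,np.radians(40))
hd=crop(100,80,2.5,[[256,205]]); print("head",proj(W,xf(pn,[0,.05,.021])),hd)
def X(e): 
    c,s=np.cos(e[2]),np.sin(e[2]); X=E.copy(); X[:,0]=c*E[:,0]-s*E[:,1]+e[0]; X[:,1]=s*E[:,0]+c*E[:,1]+e[1]; X[:,2]+=e[3]; return X
f=lambda e:(proj(W,xf(pn,X(e)))-pe).ravel()
s=least_squares(f,[.03,0,0,0],x_scale=[.01]*4);print(s.x.round(4),s.fun.round(1))
E
```

```text
head [[204.37692336 163.07564939]] [[202.1 161.7]]
[ 0.0241  0.0004  0.0004 -0.0005] [ 0.9 -0.5 -0.9 -0.2  0.3 -0.3 -0.5 -0.9  0.4  2.1]
```

Keyholes are about 2–3 mm past concentric with the heads (head at (202,162) in the full picture). I'll step back 2.5 mm and pull straight out.

>>> jog_arm(
  deltas=[
    [[0,0,0],[-0.0025,0,0],0.01],
    [[0,0,0],[-0.0025,0,0],0.01],
    [[0,0,0],[-0.0025,0,-0.005],0.01],
    [[0,0,0],[-0.0025,0,-0.012],0.01],
    [[0,0,0],[-0.0025,0,-0.02],0.01],
    [[0,0,0],[-0.0025,0,-0.03],0.01],
    [[0,0,0],[-0.0025,0,-0.045],0.01],
    [[0,0,0],[-0.0025,0,-0.065],0.01],
    [[0,0,0],[-0.0025,0,-0.085],0.01],
    [[0,0,0],[-0.0025,0,-0.1],0.01],
    [[0,0,0],[-0.0025,0,-0.11],0.01],
    [[0,0,0],[-0.0025,0,-0.11],0.01],
  ],
)

```text
t: 4.4
tool_pos: [0.5433, 0.2304, 0.233]
tool_rot: [-2.742, -0.622, -1.016]
contact_force: [0.8, -0.1, -1.8]
opening: 0.0194
```

```bash
python3 - <<'E'
from h import *
o=ctrl.get_obs();print(o["tool_pos"],o["contact_force"],o["opening"],o["q"].round(3))
np.save("o5.npy",np.r_[o["tool_pos"],o["tool_rot"]])
cv2.imwrite("pics/w5.png",get_image("wrist")[:,:,::-1]);cv2.imwrite("pics/s5.png",get_image("side")[:,:,::-1])
E
```

```text
[0.54331031 0.23041838 0.23301466] [ 0.82603583 -0.08210192 -1.81155852] 0.01939983222042394 [ 0.2   -0.464  2.165  0.23   0.759 -0.357]
```

View pics/w5.png

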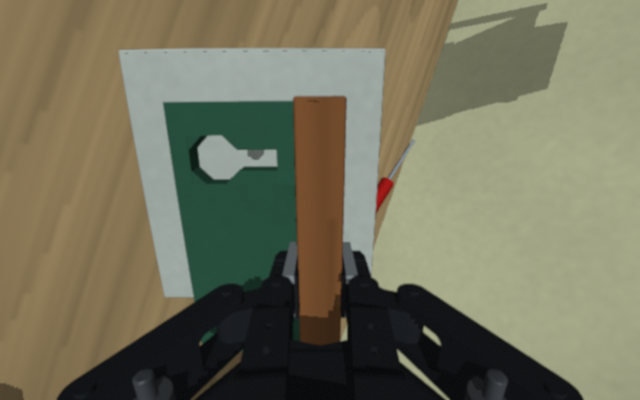

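View pics/s5.png

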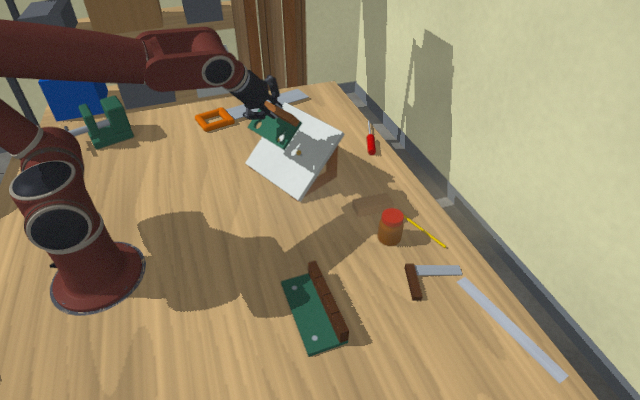

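```bash
python3 - <<'E'
from h import *
W=cam("wrist",dict(tool_pos=np.zeros(3),tool_rot=np.zeros(3)))  # world=tool
E=np.array([[-45,80,12],[25,80,52],[45,80,52],[12,55.5,12],[12,44.5,12]])/1e3
pe=np.array([[164,102],[294,97],[346,97],[277,150],[277,167.]])
# ext frame in tool: x=+x,y=-y,z=-z
def X(e,E=E):
    r=R.from_rotvec([np.pi,0,0])*R.from_euler('ZY',[e[3],e[4]])
    return (E-[e[0],e[1],e[2]])@r.as_matrix().T
f=lambda e:np.r_[(proj(W,X(e))-pe).ravel(),(e[0]-.035)/.0005,(e[4])/.01]
s=least_squares(f,[.035,0,.02,0,0],x_scale=[.01]*5);print("TCP in ext xyz, yaw,pitch",s.x.round(4),s.fun.round(1))
# jar/offcut positions
T=cam("top")
from scipy.optimize import fsolve
for n,uv,z in (("jarcap",(353,146),.085),("offcut L",(300,165),.028),("offcut R",(317,165),.028),("sq",(405,157),.016)):
    print(n,fsolve(lambda q:proj(T,[q[0],q[1],z])[0]-uv,[.7,0]).round(3))
rel(*goal_block([.4775,-.269,.027],.035,.195,.14))
E
```

```text
TCP in ext xyz, yaw,pitch [ 0.0354 -0.0024  0.0228  0.0015  0.0088] [ 0.8  0.2 -0.4 -0.5  0.3 -0.5 -0.4 -0.9  0.6  2.2  0.8  0.9]
jarcap [ 0.742 -0.115]
offcut L [0.702 0.027]
offcut R [ 0.702 -0.02 ]
sq [ 0.731 -0.27 ]
turn [ -8.39 -39.81  23.  ] shift [-0.1828  0.2584 -0.037 ] goal [ 0.5072 -0.0731  0.14  ] z [-0. -0. -1.]
```

>>> jog_arm(
  deltas=[
    [[-2,-8,5],[-0.03,0.045,-0.006],0.01],
    [[-3,-14,8],[-0.06,0.085,-0.012],0.01],
    [[-4,-20,11.5],[-0.09,0.128,-0.018],0.01],
    [[-5.6,-26.5,15.3],[-0.12,0.17,-0.024],0.01],
    [[-7,-33,19],[-0.15,0.21,-0.03],0.01],
    [[-8.4,-39.8,23],[-0.175,0.245,-0.035],0.01],
    [[-8.4,-39.8,23],[-0.183,0.258,-0.037],0.01],
    [[-8.4,-39.8,23],[-0.183,0.258,-0.037],0.01],
    [[-8.4,-39.8,23],[-0.183,0.258,-0.037],0.01],
    [[-8.4,-39.8,23],[-0.183,0.258,-0.037],0.01],
    [[-8.4,-39.8,23],[-0.183,0.258,-0.037],0.01],
    [[-8.4,-39.8,23],[-0.183,0.258,-0.037],0.01],
  ],
)

```text
t: 5.5
tool_pos: [0.507, -0.072, 0.139]
tool_rot: [3.141, 0.044, -0.002]
contact_force: [1.0, -0.3, -3.2]
opening: 0.0192
```

```bash
python3 - <<'E'
from h import *
o=ctrl.get_obs();print(o["tool_pos"],o["contact_force"],o["opening"],o["q"].round(3))
np.save("o6.npy",np.r_[o["tool_pos"],o["tool_rot"]])
cv2.imwrite("pics/w6.png",get_image("wrist")[:,:,::-1]);cv2.imwrite("pics/s6.png",get_image("side")[:,:,::-1])
rel(*goal_block([.4775,-.269,.027],.035,.195,.14))
E
```

```text
[ 0.50703221 -0.07196742  0.13903117] [ 0.98479982 -0.28294622 -3.15123445] 0.019211142608581564 [-2.860e-01 -1.440e-01  1.961e+00 -1.000e-03  1.326e+00 -3.140e-01]
turn [0.03 0.05 0.1 ] shift [ 0.0001  0.0013 -0.0006] goal [ 0.5072 -0.0731  0.14  ] z [-0. -0. -1.]
```

View pics/w6.png

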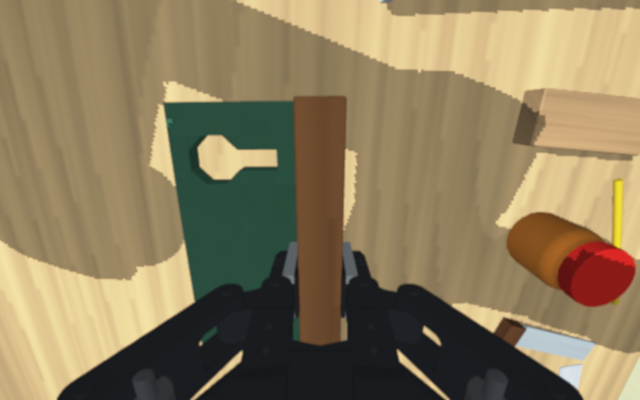

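View pics/s6.png

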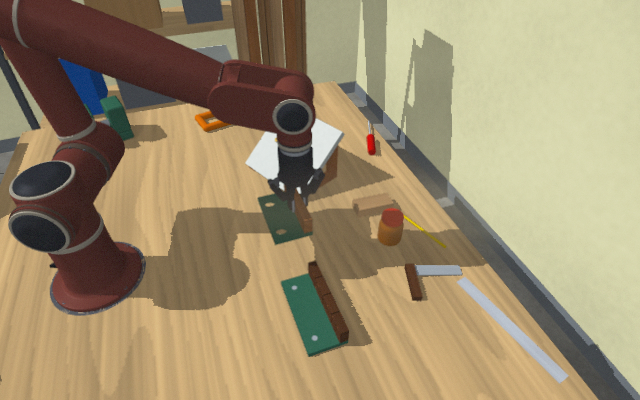

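>>> jog_arm(
  deltas=[
    [[0,0,0.1],[0,0,0.025],0.01],
    [[0,0,0.1],[0,0,0.05],0.01],
    [[0,0,0.1],[0,0,0.075],0.01],
    [[0,0,0.1],[0,0,0.095],0.01],
    [[0,0,0.1],[0,0,0.107],0.01],
    [[0,0,0.1],[0,0,0.112],0.01],
    [[0,0,0.1],[0,0,0.112],0.01],
    [[0,0,0.1],[0,0,0.112],0.01],
  ],
)

```text
t: 6.27
tool_pos: [0.5075, -0.0728, 0.0281]
tool_rot: [3.14, 0.041, -0.0]
contact_force: [-0.3, -0.1, -1.8]
opening: 0.0191
```

```bash
python3 - <<'E'
from h import *
o=ctrl.get_obs();print(o["tool_pos"],o["contact_force"],o["wrist_torque"])
np.save("o7.npy",np.r_[o["tool_pos"],o["tool_rot"]])
t=get_image("top")[:,:,::-1];s=get_image("side")[:,:,::-1]
cv2.imwrite("pics/t7.png",t);cv2.imwrite("pics/s7.png",s)
def z(im,x,y,w,h,f,n): cv2.imwrite(n,cv2.resize(im[y:y+h,x:x+w],None,fx=f,fy=f,interpolation=cv2.INTER_CUBIC))
z(t,290,215,165,60,4.8,"pics/t7a.png");z(s,240,190,120,170,3.5,"pics/s7a.png")
rel(*goal_block([.4775,-.269,.027],.035,.195,.024))
E
```

```text
[ 0.50745381 -0.07278296  0.02806212] [-0.34664782 -0.07767377 -1.79082173] [-0.01549762 -0.11038493  0.04334316]
turn [ 0.08 -0.07 -0.08] shift [-0.0008  0.      0.0048] goal [ 0.5072 -0.0731  0.024 ] z [-0. -0. -1.]
```

View pics/t7a.png

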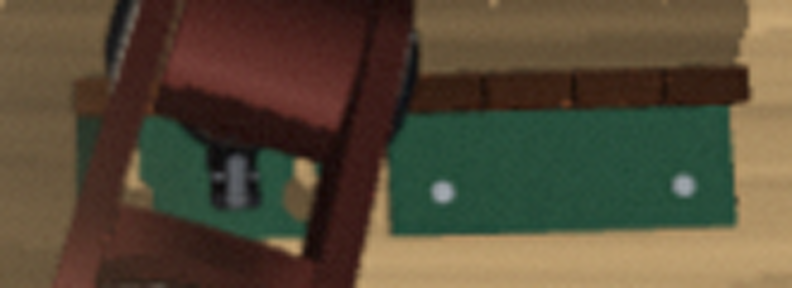

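View pics/s7a.png

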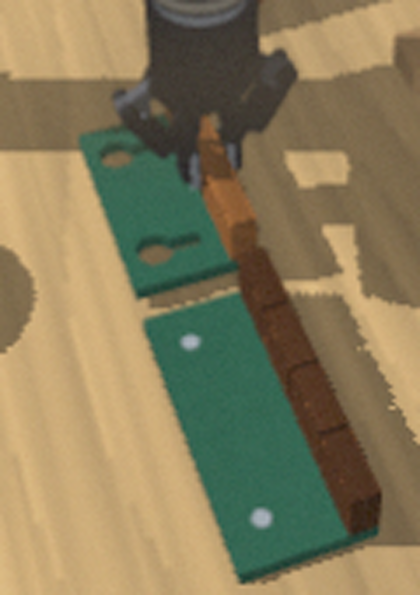

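```bash
python3 - <<'E'
from h import *
a=np.load("o7.npy"); T=cam("top");S=cam("side")
# ext pose est from tool
Rt=R.from_rotvec(a[3:]).as_matrix(); e=np.array([.035,-.0024,.0228])
def extw(P): return (np.array(P)/1e3-e)@np.diag([1,-1,-1.])@Rt.T+a[:3]
Es=[[-45,80,12],[-45,-80,12],[25,-80,12],[25,-80,52],[45,-80,52],[45,-80,12.]]
print("ext side pred",((proj(S,extw(Es))-[240,190]+.5)*3.5-.5).round(0).tolist())
print("ext heights",extw([[0,80,0],[0,-80,0]])[:,2])
B=planar([.4773,-.269,.027],0)
Bs=[[-45,100,12],[-45,-100,12],[25,-100,12],[25,-100,52],[45,-100,52],[25,100,52.],[45,100,52],[25,100,12]]
print("block side pred",((proj(S,xf(B,np.array(Bs)/1e3))-[240,190]+.5)*3.5-.5).round(0).tolist())
Bt=[[-45,100,12],[-45,-100,12],[45,-100,52],[25,-100,52]]
print("block top pred",((proj(T,xf(B,np.array(Bt)/1e3))-[290,215]+.5)*4.8-.5).round(0).tolist())
print("ext top pred",((proj(T,extw([[-45,-80,12],[25,80,52],[45,80,52],[-45,80,12.]]))-[290,215]+.5)*4.8-.5).round(0).tolist())
E
python3 - <<'E'
import cv2
s=cv2.imread("pics/s7.png");t=cv2.imread("pics/t7.png")
cv2.imwrite("pics/s7b.png",cv2.resize(s[255:300,270:330],None,fx=12,fy=12,interpolation=cv2.INTER_CUBIC))
E
```

```text
ext side pred [[79.0, 139.0], [136.0, 293.0], [232.0, 266.0], [230.0, 228.0], [258.0, 221.0], [259.0, 258.0]]
ext heights [0.00519053 0.00534456]
block side pred [[144.0, 318.0], [240.0, 573.0], [350.0, 535.0], [352.0, 501.0], [384.0, 490.0], [239.0, 252.0], [266.0, 244.0], [240.0, 289.0]]
block top pred [[392.0, 238.0], [737.0, 228.0], [749.0, 66.0], [751.0, 102.0]]
ext top pred [[362.0, 238.0], [77.0, 116.0], [76.0, 80.0], [80.0, 244.0]]
```

View pics/s7b.png

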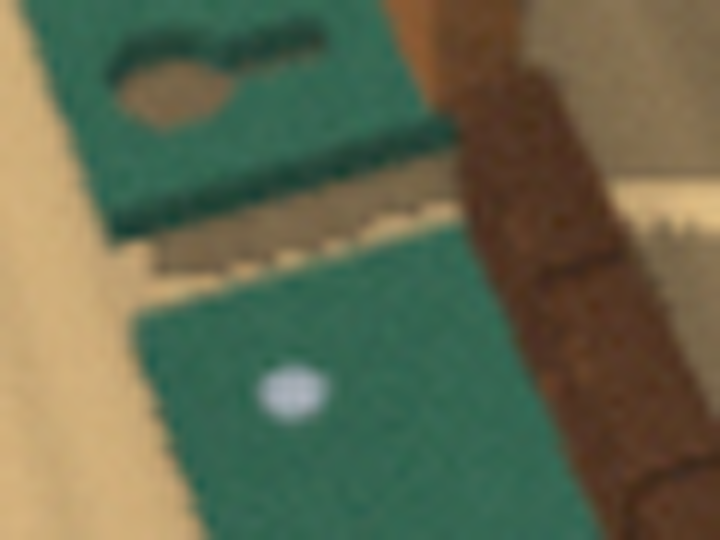

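>>> jog_arm(
  deltas=[
    [[0,0,-0.1],[-0.001,0,0.002],0.01],
    [[0,0,-0.1],[-0.001,0,0.0035],0.01],
    [[0,0,-0.1],[-0.001,0,0.0045],0.01],
    [[0,0,-0.1],[-0.001,0,0.0045],0.01],
  ],
)

```text
t: 6.7
tool_pos: [0.5054, -0.0728, 0.0224]
tool_rot: [3.141, 0.042, -0.003]
contact_force: [-1.3, -0.2, -2.6]
opening: 0.0191
```

```bash
python3 - <<'E'
from h import *
o=ctrl.get_obs();print(o["tool_pos"],o["contact_force"],o["wrist_torque"],o["opening"])
rel(*goal_block([.4775,-.269,.027],.035,.195,.0228))
E
```

```text
[ 0.50539739 -0.07284704  0.02239817] [-1.32948826 -0.18023061 -2.64218321] [ 0.01717855 -0.07236662  0.00736717] 0.019094428171388986
turn [ 0.02  0.12 -0.  ] shift [ 0.0018  0.0003 -0.0004] goal [ 0.5072 -0.0731  0.0228] z [-0. -0. -1.]
```

>>> jog_arm(
  deltas=[
    [[0,0,0],[0.001,0,0.001],0.01],
    [[0,0,0],[0.001,0,0.0015],0.01],
    [[0,0,0],[0.001,0,0.0015],0.01],
    [[0,0,0],[0.001,0,0.0015],0.01],
  ],
)

```text
t: 7.03
tool_pos: [0.5065, -0.0728, 0.0209]
tool_rot: [3.141, 0.043, -0.003]
contact_force: [0.1, 0.1, -3.4]
opening: 0.0193
```

```bash
python3 - <<'E'
from h import *
o=ctrl.get_obs();print(o["tool_pos"],o["contact_force"],o["wrist_torque"],o["opening"])
rel(*goal_block([.4775,-.269,.027],.035,.195,.0228))
s=get_image("side")[:,:,::-1]
cv2.imwrite("pics/s8b.png",cv2.resize(s[220:300,255:335],None,fx=7,fy=7,interpolation=cv2.INTER_CUBIC))
cv2.imwrite("pics/w8.png",get_image("wrist")[:,:,::-1])
E
```

```text
[ 0.50649682 -0.07276823  0.02088529] [ 0.06140721  0.13567982 -3.42933603] [-0.01153591 -0.04287645  0.00700228] 0.01930450616170122
turn [0.02 0.12 0.01] shift [ 0.0007  0.0004 -0.0019] goal [ 0.5072 -0.0731  0.0228] z [-0. -0. -1.]
```

View pics/s8b.png

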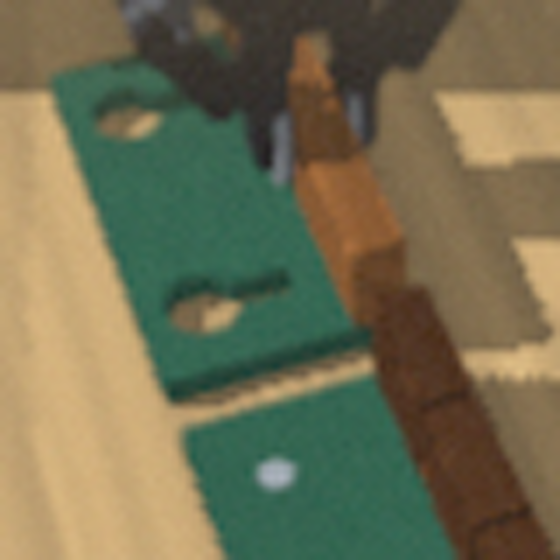

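View pics/w8.png

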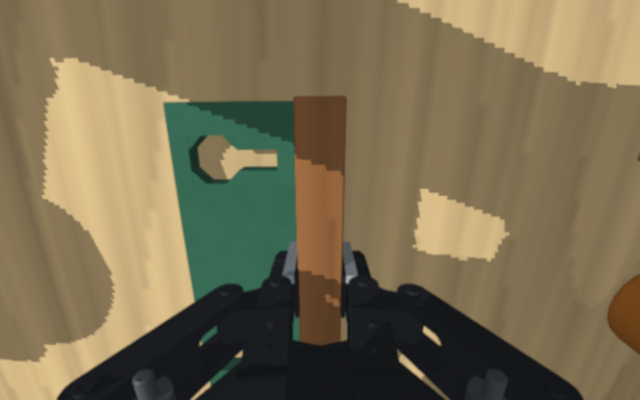

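>>> jog_arm(
  deltas=[
    [[0,0,0],[0,0,0.001],0.01],
    [[0,0,0],[0,0,0.0015],0.01],
    [[0,0,0],[0,0,0.0015],0.01],
  ],
)

```text
t: 7.38
tool_pos: [0.5067, -0.0728, 0.0198]
tool_rot: [3.141, 0.043, -0.003]
contact_force: [-1.4, 0.8, 0.5]
opening: 0.0194
```

```bash
python3 - <<'E'
from h import *
o=ctrl.get_obs();print(o["tool_pos"],o["contact_force"],o["wrist_torque"],o["opening"])
E
```

```text
[ 0.50667033 -0.07283043  0.0197962 ] [-1.44416045  0.79386617  0.4895423 ] [ 0.0330943   0.11468092 -0.01935909] 0.019433060433879133
```

>>> jog_arm(
  deltas=[
    [[0,0,0],[0,0.004,0],0.01],
    [[0,0,0],[0,0.008,0],0.01],
    [[0,0,0],[0,0.011,0],0.01],
    [[0,0,0],[0,0.012,0],0.01],
    [[0,0,0],[0,0.012,0],0.01],
  ],
)

```text
t: 7.8
tool_pos: [0.5072, -0.0854, 0.0198]
tool_rot: [3.14, 0.042, -0.002]
contact_force: [-0.3, -0.3, 0.5]
opening: 0.0192
```

```bash
python3 - <<'E'
from h import *
o=ctrl.get_obs();print(o["tool_pos"],o["contact_force"],o["wrist_torque"],o["opening"])
rel(*goal_block([.4775,-.269,.027],.035,.1776,.0195))
s=get_image("side")[:,:,::-1]
cv2.imwrite("pics/s9b.png",cv2.resize(s[220:300,255:335],None,fx=7,fy=7,interpolation=cv2.INTER_CUBIC))
E
```

```text
[ 0.50723929 -0.08540066  0.01981529] [-0.3458918  -0.31316556  0.47225972] [ 0.01143024 -0.11555528 -0.02937512] 0.01922551569462015
turn [ 0.05  0.06 -0.03] shift [0.0003 0.0051 0.0003] goal [ 0.5077 -0.0905  0.0195] z [-0. -0. -1.]
```

View pics/s9b.png

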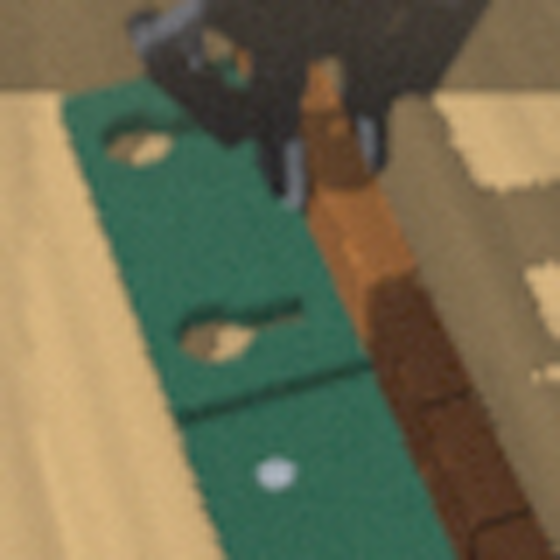

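Aligned in the side view (ext and block edges meet near (185,418) of the crop), with a few mm of gap remaining as a dark line. Close it gently.

>>> jog_arm(
  deltas=[
    [[0,0,0],[0,0.001,0],0.01],
    [[0,0,0],[0,0.002,0],0.01],
    [[0,0,0],[0,0.003,0],0.01],
    [[0,0,0],[0,0.003,0],0.01],
  ],
)

```text
t: 8.18
tool_pos: [0.5072, -0.0877, 0.0198]
tool_rot: [3.141, 0.043, -0.002]
contact_force: [-0.5, 2.2, 4.1]
opening: 0.0191
```

>>> jog_arm(
  deltas=[
    [[0,0,0],[0,0.001,0],0.01],
    [[0,0,0],[0,0.0015,0],0.01],
    [[0,0,0],[0,0.0015,0],0.01],
  ],
)

```text
t: 8.43
tool_pos: [0.5072, -0.0892, 0.0198]
tool_rot: [3.141, 0.043, -0.002]
contact_force: [-0.1, 3.4, 4.4]
opening: 0.0192
```

>>> jog_arm(
  deltas=[
    [[0,0,0],[0,0.001,0],0.01],
    [[0,0,0],[0,0.001,0],0.01],
  ],
)

```text
t: 8.6
tool_pos: [0.5072, -0.0903, 0.0198]
tool_rot: [3.141, 0.043, -0.002]
contact_force: [-0.2, 3.9, 5.4]
opening: 0.019
```

>>> jog_arm(
  deltas=[
    [[0,0,0],[0,0.001,0],0.01],
    [[0,0,0],[0,0.001,0],0.01],
  ],
)

```text
t: 8.77
tool_pos: [0.5073, -0.0913, 0.0198]
tool_rot: [3.141, 0.043, -0.002]
contact_force: [-0.6, 2.9, 6.2]
opening: 0.019
```

```bash
python3 - <<'E'
from h import *
o=ctrl.get_obs();print(o["tool_pos"],o["contact_force"],o["wrist_torque"],o["opening"])
rel(*goal_block([.4775,-.269,.027],.035,.1776,.0195))
s=get_image("side")[:,:,::-1]
cv2.imwrite("pics/s10b.png",cv2.resize(s[220:300,255:335],None,fx=7,fy=7,interpolation=cv2.INTER_CUBIC))
t=get_image("top")[:,:,::-1]
cv2.imwrite("pics/t10.png",cv2.resize(t[215:275,290:455],None,fx=4.8,fy=4.8,interpolation=cv2.INTER_CUBIC))
E
```

```text
[ 0.50727921 -0.09130901  0.01978725] [-0.61031509  2.88243117  6.23329669] [ 0.59128477 -0.06393508  0.02833529] 0.019025232646593976
turn [0.02 0.08 0.01] shift [ 0.0004 -0.0008  0.0003] goal [ 0.5077 -0.0905  0.0195] z [-0. -0. -1.]
```

View pics/s10b.png

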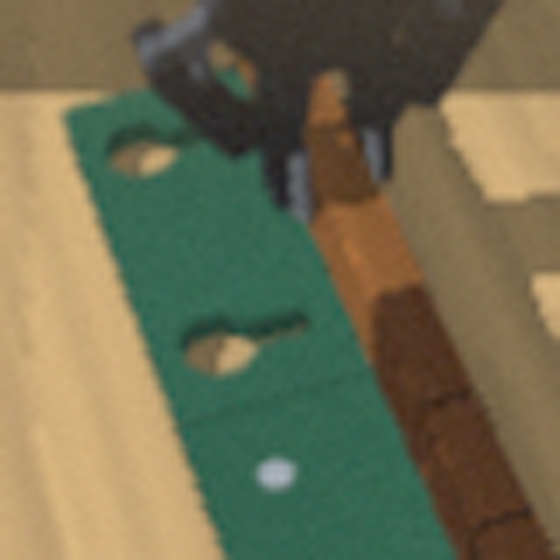

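View pics/t10.png

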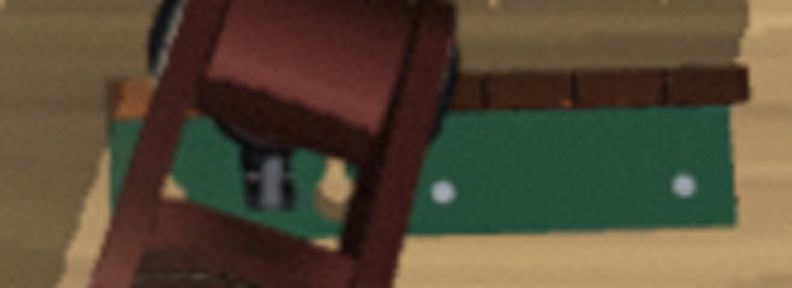

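>>> jog_arm(
  deltas=[
    [[0,0,0],[0,0.001,0],0.01],
    [[0,0,0],[0,0.001,0],0.01],
  ],
)

```text
t: 9.03
tool_pos: [0.5073, -0.092, 0.0198]
tool_rot: [-3.141, -0.042, 0.002]
contact_force: [-0.3, 5.0, 5.0]
opening: 0.0192
```

```bash
python3 - <<'E'
from h import *
o=ctrl.get_obs();print(o["tool_pos"],o["contact_force"],o["wrist_torque"],o["opening"])
E
```

```text
[ 0.50728969 -0.09199776  0.01977623] [-0.31293471  5.0440559   5.04455683] [ 0.70072055 -0.10864402  0.01421391] 0.019170050785473312
```

>>> jog_arm(
  deltas=[
    [[0,0,0],[0,0.001,0],0.01],
    [[0,0,0],[0,0.001,0],0.01],
  ],
)

```text
t: 9.2
tool_pos: [0.5073, -0.092, 0.0198]
tool_rot: [-3.139, -0.042, 0.002]
contact_force: [-0.2, 9.4, 6.8]
opening: 0.019
```

```bash
python3 - <<'E'
from h import *
o=ctrl.get_obs();print(o["tool_pos"],o["contact_force"],o["wrist_torque"],o["opening"])
s=get_image("side")[:,:,::-1]
cv2.imwrite("pics/s11b.png",cv2.resize(s[220:300,255:335],None,fx=7,fy=7,interpolation=cv2.INTER_CUBIC))
cv2.imwrite("pics/w11.png",get_image("wrist")[:,:,::-1])
E
```

```text
[ 0.50730429 -0.09198502  0.01977998] [-0.19491665  9.41055649  6.82940357] [ 1.17788295 -0.07036245 -0.02297097] 0.01900015649348295
```

View pics/s11b.png

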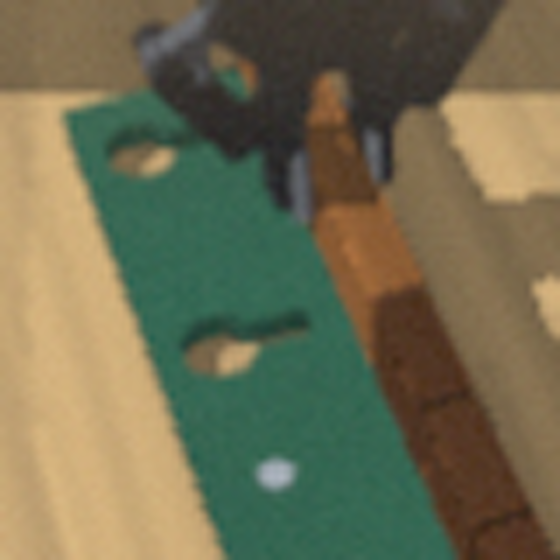

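View pics/w11.png

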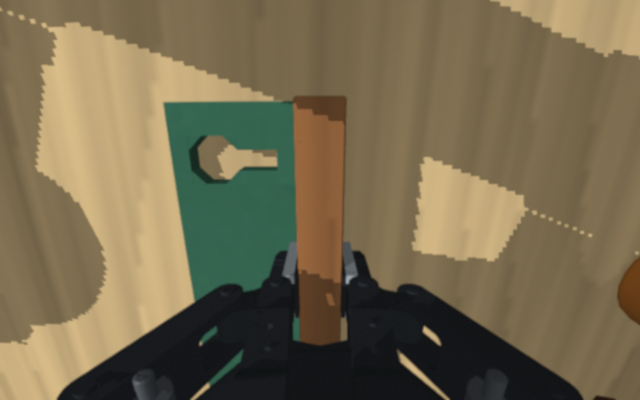

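>>> jog_arm(
  deltas=[
    [[0,0,0],[0,0,0],0.025],
    [[0,0,0],[0,0,0],0.035],
    [[0,0,0],[0,0,0],0.05],
    [[0,0,0],[0,0,0],0.06],
    [[0,0,0],[0,0,0],0.06],
    [[0,0,0],[0,0,0],0.06],
  ],
)

```text
t: 9.8
tool_pos: [0.5069, -0.0935, 0.0193]
tool_rot: [3.141, 0.042, -0.004]
contact_force: [0.9, -0.0, -0.2]
opening: 0.0601
```

```bash
python3 - <<'E'
from h import *
o=ctrl.get_obs();print(o["tool_pos"],o["contact_force"],o["wrist_torque"],o["opening"])
E
```

```text
[ 0.50687069 -0.09349032  0.01927578] [ 0.94082498 -0.02104675 -0.1980846 ] [-0.00536059  0.0360289  -0.05041181] 0.06011982401111922
```

>>> jog_arm(
  deltas=[
    [[0,0,0],[0,0,-0.02],0.06],
    [[0,0,0],[0,0,-0.05],0.06],
    [[0,0,0],[0,0,-0.085],0.06],
    [[0,0,0],[0,0,-0.12],0.06],
    [[0,0,0],[-0.03,0.03,-0.155],0.06],
    [[0,0,0],[-0.06,0.06,-0.18],0.06],
    [[0,0,0],[-0.09,0.08,-0.2],0.06],
    [[0,0,0],[-0.1,0.08,-0.2],0.06],
    [[0,0,0],[-0.1,0.08,-0.2],0.06],
    [[0,0,0],[-0.1,0.08,-0.2],0.06],
  ],
)

```text
t: 10.63
tool_pos: [0.4095, -0.1767, 0.2207]
tool_rot: [3.14, 0.039, 0.001]
contact_force: [0.8, 0.3, 0.0]
opening: 0.0602
```

```bash
python3 - <<'E'
from h import *
o=ctrl.get_obs();print(o["tool_pos"],o["contact_force"],o["opening"])
np.save("o12.npy",np.r_[o["tool_pos"],o["tool_rot"]])
cv2.imwrite("pics/w12.png",get_image("wrist")[:,:,::-1])
s=get_image("side")[:,:,::-1]
cv2.imwrite("pics/s12.png",cv2.resize(s[180:360,240:420],None,fx=3.3,fy=3.3,interpolation=cv2.INTER_CUBIC))
E
```

```text
[ 0.40948454 -0.1767114   0.22070023] [0.79783605 0.29420314 0.01531909] 0.06016805661406855
```

View pics/w12.png

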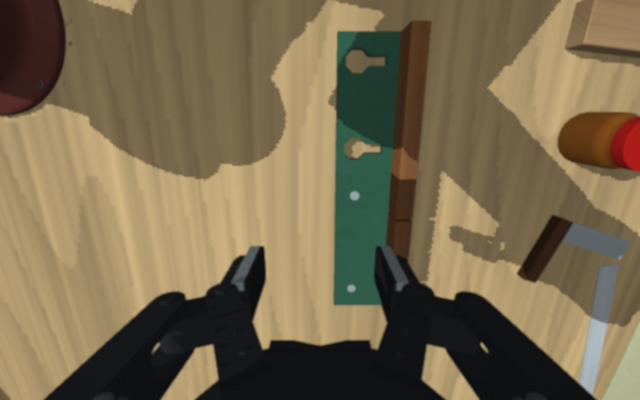

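View pics/s12.png

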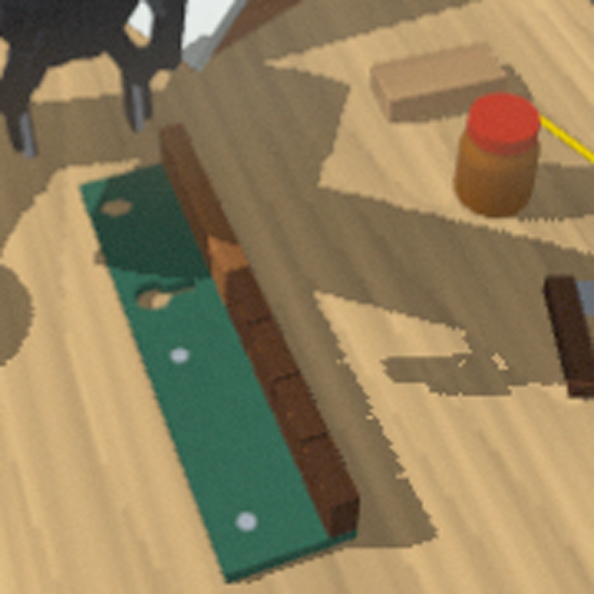

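```bash
python3 - <<'E'
import cv2
s=cv2.imread("pics/w12.png")
cv2.imwrite("pics/w12a.png",cv2.resize(s[120:220,320:440],None,fx=6,fy=6,interpolation=cv2.INTER_CUBIC))
cv2.imwrite("pics/w12b.png",cv2.resize(s[10:80,320:440],None,fx=6,fy=6,interpolation=cv2.INTER_CUBIC))
E
```

```text
(no output)
```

View pics/w12a.png

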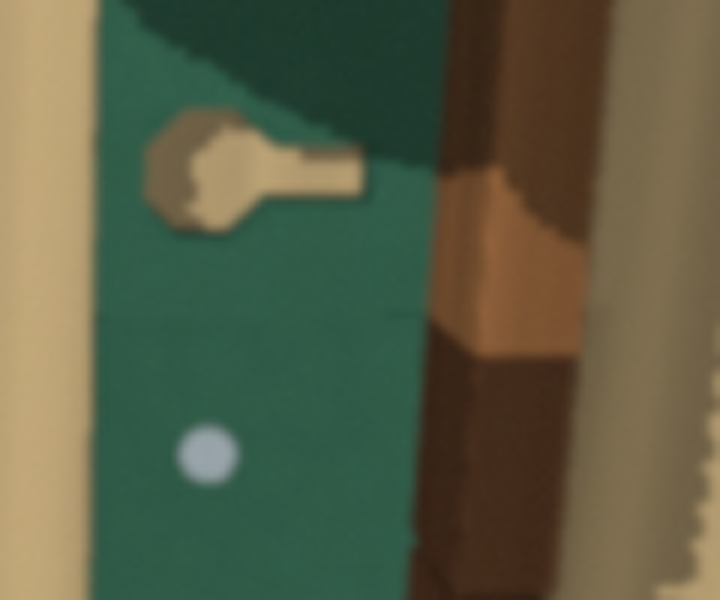

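View pics/w12b.png

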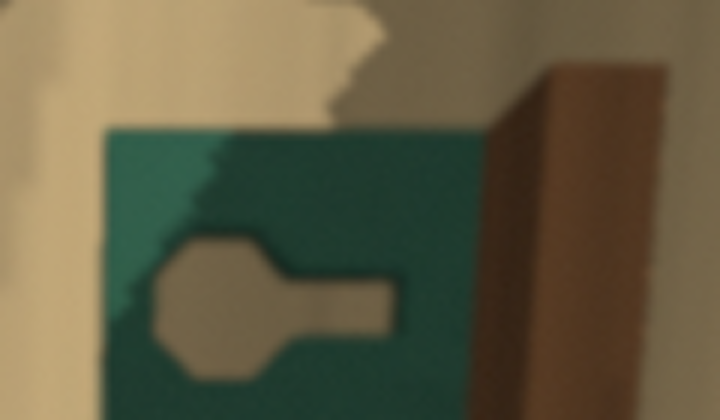

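The joint shows only a hairline seam at row 173. The base edge runs through (337.5,32), (335.8,173) and (334,304), which is straight to about 2 mrad. The jar, offcut and square look undisturbed, so I'm handing in.

```bash
python3 - <<'E'
from station import job,ctrl
print(ctrl.get_obs()["contact_force"]); print(job.finish_job())
E
```

```text
[ 0.34726143  0.91401596 -0.4099455 ]
the job is handed in; nothing more can be done
None
```

The extension is off the two screws and lies flat on the bench, butted against the mitre block's left end. The gripper was clear of everything when I handed in, at about 11 s of the 48 s. No verdict was reported.

**What I did:** I gripped the fence at mid-length and slid the extension up the slope. That went about 3 mm too far, so I came back 2.5 mm and pulled it straight out of the board. I set it down about 16 mm from the block, slid it in until the arm stopped at about 9 N, then let go and lifted clear.

**Last checks:**
- **Gap:** the wrist picture shows only a hairline seam at the joint.
- **Line:** the front edges of the extension and block run straight to about 2 mrad, with no visible step at the joint, and the fences meet in line.
- **Other objects:** the jar, offcut and square look where they were. I judged this by eye and did not measure it.

**What disagreed:** the bench was touched about 3 mm lower than my camera estimate of the grip height, so I lowered the extension until the force reading showed contact. Flatness on the bench was judged by that contact and by eye only.

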